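Clear the sampling bench: vials, petri dishes and grafting knife to their trays

ROBOT

A 6-joint arm with a two-finger parallel gripper is mounted at the origin on the work surface. World frame = base frame: x ahead of the robot, y to its left, z up, the work surface at z = 0. Lengths are in m, angles in degrees, forces in N, time in s.
With the tool pointing down it reaches from about 0.375 to 0.9 m from the base axis. Payload 3.1 kg.
Tool frame: the origin (TCP) lies on the front face of the gripper's body, between the roots of the fingers; the fingertips stand 70 mm ahead of it and the grasp point (between the pads) lies 51 mm ahead of it (bot.tip_extent is the distance from the TCP to the fingertips, in m); z points along the fingers, x is the direction in which the jaws open and shut, and the axes are right-handed (so a half turn about z gives the same grasp; the last joint's range is limited). The gripper opens to 87 mm and grips with 3 to 60 N. Pads are 19 mm wide; open, the fingers measure 117 mm over their backs; the gripper's body (75 mm by 190 mm) begins 51 mm behind the grasp point.
Start: joints at [55.777, 30.224, 82.088, -0, 67.689, -10.227], TCP at [0.254, 0.571, 0.292] pointing down, gripper open.
Joint ranges: [-176.69, 176.69], [-43.24, 126.21], [12.49, 139.97], [-82, 262], [0, 151.66], [-163.58, 163.58]. Speed limits (degrees/s): [159.86, 159.86, 180, 180, 180, 180].

INTERFACE

Orientations are given as a 3x3 rotation matrix whose columns are the frame's x, y, z axes.
In Python, from rig import bot, viewer, ticket gives the robot as it stands. The module is installed in compiled form; this text tells all that it offers.
- The arm moves only by the tool arm_command, never from a script. Its argument "targets" is a list of rows, each an object with "rot": the turn, a rotation vector about the tool's x, y, z in degrees, a list of three; "offset": the shift along the tool's x, y, z in cm, a list of three; "gripper": the closure, from 0 (fully open) to 1 (shut). A call has 1 to 8 rows; each row is the pose to reach, as a shift and turn from the pose commanded when the call began, along the tool's axes at that moment; what a row does not reach only later rows make up. A row lasts 1/10 s, in which the tool goes at most 50 mm and 8.59 degrees, less where a joint would pass 70% of its speed; a pose out of reach is approached as far as the arm can. A call with a gripper value outside its range is refused whole. The fingers move at their own pace and stop on an object; the grip force is fixed at half the most. Time passes only in rows, so rows that repeat a pose let the fingers close. It gives the time, the measured TCP pose, the force and the opening at its end, in the units of the state.
- bot.read_state(): the state, without advancing time (a new reading comes with each control period).
- viewer.capture(name): name is "side" or "top" or "wrist"; returns a dict with "frame" (480x640x3 uint8, red, green, blue), "fx", "fy", "cx", "cy" (pixels), "view" (4x4, takes a point from world to camera coordinates). Camera axes: x right, y down, z forward; pixel columns grow to the right and rows downward; lengths in m; the calibration is good to about 2 mm. A picture is of the moment at which its call begins. There is no depth.
- ticket.hand_in(): hands the job in, once; it reports no verdict.
The state is a dict: "time_s": time; "joint_positions": joint angles; "qvel": joint speeds; "tau": joint torques, N m; "position": TCP position; "tcp_rot": TCP orientation; "force": force on the tool from outside, world axes, zero at the start; "moment": the same for the moment, N m; "opening": opening from 0.0 (shut) to 1.0 (fully open).
Only numpy, scipy, OpenCV 4.12 (cv2) and the standard library are available. Lean on these libraries where they do the work, as an engineer would, in place of code of your own. Each camera call takes 0.05 s, during which the arm holds its last target. There are 200 camera calls.

TASK

Tidy the plant-sampling bench: stand the two glass vials upright in the small wooden rack, one in each cell; lay the two petri dishes flat and right way up in the grey plastic tray with the divider, one on each side of it; and lay the closed grafting knife flat in the long undivided steel tray. Leave the flask and the tomato where they stand.

Things in the scene. Friction and masses are not known exactly. Their poses are not given: they have to be found in the camera images.
- vial_a_center (a point): A small clear glass specimen vial with a black screw cap, standing upright on the bench: 28 mm diameter, 62 mm tall (the cap is the top 14 mm), about 45 g. The point is at its centre, 31 mm above its foot; z points up along its axis. A slip of green leaf shows inside.
- vial_b_center (a point): The second specimen vial, identical to the first (28 mm diameter, 62 mm tall, upright); the point is at its centre, 31 mm above its foot; z up along its axis.
- dish_a_center (a point): A clear plastic petri dish with its lid on (one solid piece; from above it shows buff agar with three bits of green leaf, in a pale rim), lying flat on the bench: a disc of 52 mm diameter, 15 mm tall, about 30 g. The point is at its centre, 7.5 mm above its underside; z points up when it is the right way up.
- dish_b_center (a point): The second petri dish, identical to the first (52 mm diameter, 15 mm tall); the point is at its centre, 7.5 mm above its underside; z up.
- knife_center (a point): A closed folding grafting knife lying flat on the bench: a dark wood handle with brass ends, 100 mm long (its x axis), 22 mm wide (its y axis), 14 mm thick (z, up), about 70 g. The point is at its centre, 7 mm above its underside.
- rack: A fixed small low wooden vial rack, open on top: 56 mm (x) by 106 mm (y), 18 mm high over all, walls and floor 4 mm. A divider of the same height across its middle makes two square cells side by side along y, each about 48 mm (x) by 47 mm (y), their centres 25.5 mm either side of the rack's centre along its y. The origin is the centre of its underside, on the bench; z up.
- dish_tray: A fixed shallow grey plastic tray for dishes, open on top: 116 mm (x) by 149 mm (y), 10 mm high over all, walls and floor 3 mm. A divider of the same height across its middle makes two equal bays side by side along y, each 110 mm (x) by 70 mm (y), their centres 36.5 mm either side of the tray's centre along its y. The origin is the centre of its underside, on the bench; z up.
- knife_tray: A fixed shallow long steel tray without a divider, for the knife: 86 mm (x) by 146 mm (y, its long way), 12 mm high over all, walls and floor 3 mm, so 80 by 140 mm inside. The origin is the centre of its underside, on the bench; z up.
- flask_center (a point): A bystander to be left alone: a small conical flask of greenish glass with a black stopper, standing among the things: 50 mm diameter at the foot, 70 mm tall, loose and light. The point is half-way up, 35 mm above its foot.
- tomato_center (a point): A bystander to be left alone: a red tomato with a green stalk, standing among the things: 62 mm diameter, 58 mm tall with its stalk, loose. The point is 25 mm above its underside. The rest of the bench equipment is fixed and stands at the back and sides, more than 0.1 m from all of these; nothing within the working area is taller than the flask.
Not all that is in view belongs to the job. What is shaped like the part that bears dish_a_center but black or blue is not meant.

How it is judged (in metres and radians):
At the end, for the whole second after the job is handed in: Vials upright on the rack's floor, one per cell; dishes flat, right way up on the dish tray's floor, one per bay; knife flat on the long tray's floor: all within 0.1 rad, heights within 4 mm, centres within 13 mm (vials; dishes along y) or 32 mm of the place's centre, all at rest (((x of vial_a_center in the frame of rack between -0.013 and 0.013 m and y of vial_a_center in the frame of rack between 0.0125 and 0.0385 m and z of vial_a_center in the frame of rack between 0.031 and 0.039 m and x of vial_b_center in the frame of rack between -0.013 and 0.013 m and y of vial_b_center in the frame of rack between -0.0385 and -0.0125 m and z of vial_b_center in the frame of rack between 0.031 and 0.039 m) or (x of vial_b_center in the frame of rack between -0.013 and 0.013 m and y of vial_b_center in the frame of rack between 0.0125 and 0.0385 m and z of vial_b_center in the frame of rack between 0.031 and 0.039 m and x of vial_a_center in the frame of rack between -0.013 and 0.013 m and y of vial_a_center in the frame of rack between -0.0385 and -0.0125 m and z of vial_a_center in the frame of rack between 0.031 and 0.039 m)) and ((x of dish_a_center in the frame of dish_tray between -0.032 and 0.032 m and y of dish_a_center in the frame of dish_tray between 0.0235 and 0.0495 m and z of dish_a_center in the frame of dish_tray between 0.0065 and 0.0145 m and x of dish_b_center in the frame of dish_tray between -0.032 and 0.032 m and y of dish_b_center in the frame of dish_tray between -0.0495 and -0.0235 m and z of dish_b_center in the frame of dish_tray between 0.0065 and 0.0145 m) or (x of dish_b_center in the frame of dish_tray between -0.032 and 0.032 m and y of dish_b_center in the frame of dish_tray between 0.0235 and 0.0495 m and z of dish_b_center in the frame of dish_tray between 0.0065 and 0.0145 m and x of dish_a_center in the frame of dish_tray between -0.032 and 0.032 m and y of dish_a_center in the frame of dish_tray between -0.0495 and -0.0235 m and z of dish_a_center in the frame of dish_tray between 0.0065 and 0.0145 m)) and x of knife_center in the frame of knife_tray between -0.034 and 0.034 m and y of knife_center in the frame of knife_tray between -0.032 and 0.032 m and z of knife_center in the frame of knife_tray between 0.006 and 0.014 m and angle between each of vial_a_center, vial_b_center, dish_a_center, dish_b_center's own z axis and vertical below 0.1 rad and (angle between knife_center's own z axis and vertical below 0.1 rad or angle between knife_center's own z axis and vertical above 3.04 rad) and linear speed of each of vial_a, vial_b, dish_a, dish_b, knife below 0.02 m/s); the robot touches nothing.
It fails at once if the flask is pushed more than 20 mm from its place, or knocked over (distance of flask_center from where it was at the start of the episode above 0.02 m or angle between flask_center's own z axis and vertical above 0.5 rad).
It fails at once if the tomato is pushed more than 20 mm from its place, or knocked over (distance of tomato_center from where it was at the start of the episode above 0.02 m or angle between tomato_center's own z axis and vertical above 0.5 rad).
It also fails if it takes over 128 s, if anything falls off the work surface, if the arm or the gripper's body presses on something with over 40 N, if the wrist force passes 120 N, or if a joint passes its speed limit or range.

## Working session

There is one attempt and no reset: what is moved stays moved. The work goes in short steps, Python scripts to look and compute and a tool call to move; the robot and the scene stay as the last step left them, time stands still between calls to the robot, and variables do not carry over. Pictures are saved under pics/ and viewed, about 12 in all and at most 16, crops included, and the job is handed in when it is done.

Besides the shell and the picture viewer there is one more tool, called in YAML: its name, and indented under it one key for each argument. arm_command: Moves the arm, as the interface text tells. Its arguments: {"type":"object","properties":{"targets":{"type":"array"}},"required":["targets"]}

```bash
mkdir -p pics; cat > h.py <<'E'
import numpy as np, cv2
from rig import bot, viewer, ticket
def snap(n,f):
    c=viewer.capture(n); cv2.imwrite(f'pics/{f}.png',cv2.cvtColor(c['frame'],cv2.COLOR_RGB2BGR))
    np.savez(f'pics/{f}.npz',**{k:c[k] for k in('fx','fy','cx','cy','view')}); return c
def ray(f,u,v):
    c=np.load(f'pics/{f}.npz'); V=c['view']; R=V[:3,:3]; o=-R.T@V[:3,3]
    d=R.T@np.array([(u-c['cx'])/c['fx'],(v-c['cy'])/c['fy'],1]); return o,d
def atz(f,u,v,z):
    o,d=ray(f,u,v); return o+d*(z-o[2])/d[2]
def proj(f,p):
    c=np.load(f'pics/{f}.npz'); q=c['view'][:3,:3]@p+c['view'][:3,3]
    return np.array([c['fx']*q[0]/q[2]+c['cx'],c['fy']*q[1]/q[2]+c['cy']])
def tri(*obs):
    A=0;b=0
    for f,u,v in obs:
        o,d=ray(f,u,v); d=d/np.linalg.norm(d); P=np.eye(3)-np.outer(d,d); A=A+P; b=b+P@o
    return np.linalg.solve(A,b)
def off(p):  # tool-frame cm from present pose to TCP p
    s=bot.read_state(); return np.round(np.array(s['tcp_rot']).T@(np.array(p)-s['position'])*100,2)
E
python3 - <<'E'
from h import *
for n in('top','side','wrist'):
    c=snap(n,n+'0'); V=c['view']; print(n,c['fx'],(-V[:3,:3].T@V[:3,3]).round(3),V[2,:3].round(3))
s=bot.read_state(); print(s)
E
```

```text
top 447.34855142082006 [0.345 0.011 0.901] [ 0.164  0.004 -0.986]
side 525.8235516348088 [ 0.188 -0.6    0.692] [ 0.319  0.654 -0.686]
wrist 417.8952240259862 [0.177 0.605 0.383] [ 0.275 -0.125 -0.953]
{'time_s': 0.15, 'joint_positions': array([ 5.57797227e+01,  3.02682338e+01,  8.21388208e+01, -1.44292962e-03,
        6.76905650e+01, -1.02271632e+01]), 'qvel': array([-0.0476898 , -0.18291744, -0.29167991, -0.04783125, -0.01422883,
        0.01063036]), 'tau': array([ 8.07272118e-04, -4.40426552e+01, -1.76844031e+01,  6.33767992e-02,
        5.51637844e-02, -7.18694514e-05]), 'position': array([0.25386388, 0.57063219, 0.29148412]), 'tcp_rot': array([[ 4.06617308e-01,  9.13598097e-01, -9.38901147e-04],
       [ 9.13597033e-01, -4.06618296e-01, -1.42192910e-03],
       [-1.68084610e-03, -2.79596321e-04, -9.99998548e-01]]), 'force': array([0.4564693 , 0.30788069, 0.02681084]), 'moment': array([0.04708352, 0.05647266, 0.00260126]), 'opening': 0.998712745931755}
```

View pics/top0.png

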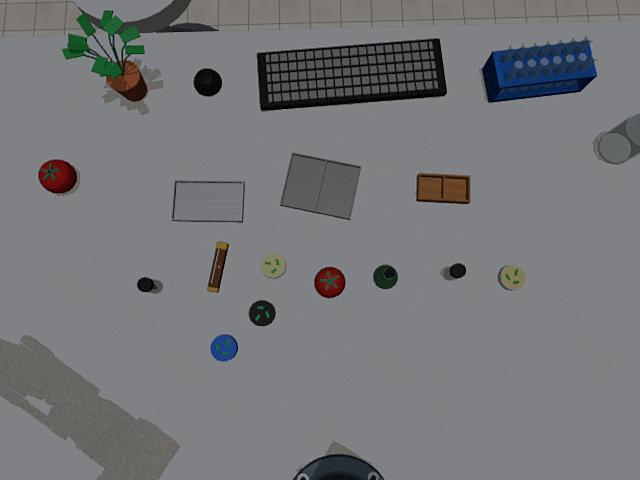

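View pics/side0.png

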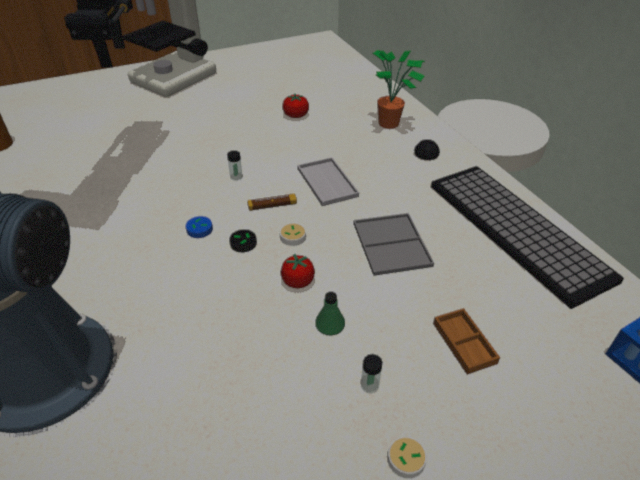

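The top view shows the steel tray (208,201), dish tray (320,186), rack (443,188), vials (147,285) and (458,271), dishes (273,265) and (512,277), knife (218,267), flask (386,277) and tomato (330,282). The side view shows all of the same things. Next I enlarge both.

```bash
python3 - <<'E'
import cv2,numpy as np
t=cv2.imread('pics/top0.png');s=cv2.imread('pics/side0.png')
a=cv2.resize(t[145:305,130:330],None,fx=4,fy=4,interpolation=3)[:, :800]
b=cv2.resize(t[145:305,330:530],None,fx=4,fy=4,interpolation=3)
a=cv2.resize(np.vstack([t[145:305,130:330],t[145:305,330:530]]),None,fx=3,fy=3,interpolation=3)
cv2.imwrite('pics/ct.png',cv2.resize(t[145:305,130:530],None,fx=2,fy=2,interpolation=3))
cv2.imwrite('pics/cs.png',cv2.resize(s[145:475,180:510],None,fx=1.8,fy=1.8,interpolation=3))
E
```

```text
(no output)
```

View pics/ct.png

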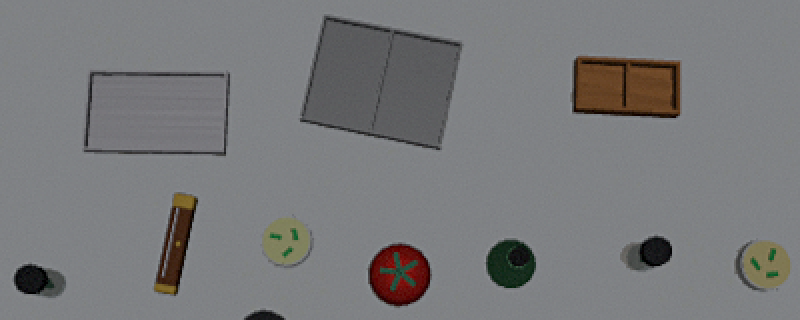

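View pics/cs.png

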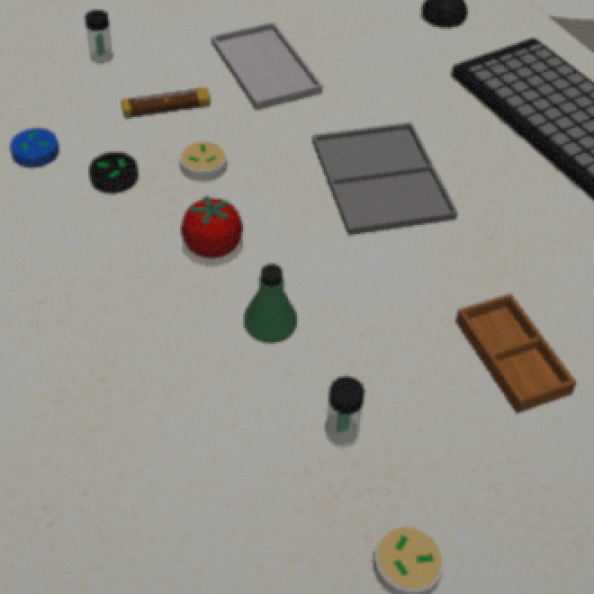

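Crop readings (top and side) as listed in the script below: the caps, dish tops, knife centre and tray corners. I triangulate them and compare the heights with the text.

```bash
python3 - <<'E'
from h import *
T=lambda u,v:('top0',u/2+130,v/2+145); S=lambda u,v:('side0',u/1.8+180,v/1.8+145)
D=dict(va=((31,278),(97,18),.062),vb=((656,250),(346,387),.062),da=((287,242),(203,158),.015),db=((766,265),(409,557),.015),kn=((176,244),(166,101),.014),
flask=((519,257),(271,270),.07),tom=((399,272),(211,210),.055))
for k,(a,b,z) in D.items(): print(k,tri(T(*a),S(*b)).round(4),atz(*T(*a),z).round(4)[:2],atz(*S(*b),z).round(4)[:2])
C=dict(rack=([(577,57),(680,62),(679,116),(573,111)],[(457,317),(512,295),(575,381),(518,403)],.018),
dt=([(325,16),(461,43),(440,149),(301,121)],[(411,125),(456,215),(349,233),(313,137)],.010),
kt=([(91,72),(229,74),(225,154),(85,151)],[(273,25),(321,90),(257,107),(212,39)],.012))
C['rack']=(C['rack'][0],[(512,295),(575,381),(518,403),(457,317)],.018)
for k,(a,b,z) in C.items():
    P=np.array([tri(T(*p),S(*q)) for p,q in zip(a,b)]); c=P.mean(0)
    for nm,Q in(('tri',P),('top',np.array([atz(*T(*p),z) for p in a])),('side',np.array([atz(*S(*p),z) for p in b]))):
        e=(Q[0]-Q[1]+Q[3]-Q[2])/2; w=(Q[0]-Q[3]+Q[1]-Q[2])/2
        print(k,nm,Q.mean(0).round(4),'L',np.linalg.norm(e).round(4),'W',np.linalg.norm(w).round(4),'yaw',np.degrees([np.arctan2(-e[0],e[1]),np.arctan2(w[1],w[0])]).round(1))
a=atz(*T(185,196),.014);b=atz(*T(166,293),.014);print('knife',a,b,np.linalg.norm(a-b),np.degrees(np.arctan2(*(a-b)[1::-1])))
E
```

```text
va [0.4315 0.3548 0.0577] [0.4309 0.3531] [0.4301 0.3484]
vb [ 0.4435 -0.2363  0.0618] [ 0.4431 -0.2361] [ 0.4439 -0.2365]
da [0.4672 0.1175 0.0109] [0.4656 0.1173] [0.4665 0.113 ]
db [ 0.4321 -0.359   0.0126] [ 0.431  -0.3576] [ 0.4322 -0.3601]
kn [0.468  0.2296 0.0088] [0.4665 0.2286] [0.4667 0.2232]
flask [ 0.4396 -0.1061  0.07  ] [ 0.4387 -0.1058] [ 0.4406 -0.1063]
tom [0.4303 0.0061 0.0471] [0.4289 0.0063] [ 0.4279 -0.0015]
rack tri [ 0.6199 -0.2337  0.0123] L 0.1056 W 0.0563 yaw [-5.9 -5. ]
rack top [ 0.6171 -0.2319  0.018 ] L 0.1065 W 0.0575 yaw [-4.3 -6.4]
rack side [ 0.6176 -0.2372  0.018 ] L 0.1004 W 0.0597 yaw [-4.  -1.1]
dt tri [0.634  0.0187 0.0043] L 0.1461 W 0.1159 yaw [-13.  -12.8]
dt top [0.6312 0.0191 0.01  ] L 0.1454 W 0.1157 yaw [-13.2 -12.9]
dt side [0.6313 0.0136 0.01  ] L 0.149 W 0.1144 yaw [-13.9 -12.9]
kt tri [0.6063 0.2516 0.0058] L 0.1434 W 0.0842 yaw [-2.1 -2.3]
kt top [0.6037 0.2503 0.012 ] L 0.1434 W 0.0845 yaw [-2.5 -2.4]
kt side [0.6035 0.244  0.012 ] L 0.1468 W 0.0829 yaw [-2.9 -2. ]
knife [0.51513106 0.22025357 0.014     ] [0.41765389 0.23776531 0.014     ] 0.09903766777087068 -10.184525735474475
```

```bash
cat >> h.py <<'E'
from scipy.spatial.transform import Rotation as Ro
def go(p,yaw,label=''):
    s=bot.read_state(); R=np.array(s['tcp_rot']); y=np.radians(yaw)
    G=np.array([[np.cos(y),np.sin(y),0],[np.sin(y),-np.cos(y),0],[0,0,-1]])
    print(label,'off',(R.T@(np.array(p)-s['position'])*100).round(2),'rot',Ro.from_matrix(R.T@G).as_rotvec(degrees=True).round(1),'t',round(s['time_s'],2),s['position'].round(4),'open',round(s['opening'],3))
E
python3 - <<'E'
from h import *
go([.467,.229,.2],80)
E
```

```text
off [-22.53  33.37   9.18] rot [ -0.    0.1 -14. ] t 0.15 [0.2539 0.5706 0.2915] open 0.999
```

arm_command:
  targets:
    - {"rot":[0,0,-14],"offset":[-22.5,33.4,9.2],"gripper":0}
    - {"rot":[0,0,-14],"offset":[-22.5,33.4,9.2],"gripper":0}
    - {"rot":[0,0,-14],"offset":[-22.5,33.4,9.2],"gripper":0}
    - {"rot":[0,0,-14],"offset":[-22.5,33.4,9.2],"gripper":0}
    - {"rot":[0,0,-14],"offset":[-22.5,33.4,9.2],"gripper":0}
    - {"rot":[0,0,-14],"offset":[-22.5,33.4,9.2],"gripper":0}
    - {"rot":[0,0,-14],"offset":[-22.5,33.4,9.2],"gripper":0}
    - {"rot":[0,0,-14],"offset":[-22.5,33.4,9.2],"gripper":0}

```text
time_s: 0.95
position: [0.4611, 0.2397, 0.203]
tcp_rot: [[0.173, 0.985, 0.0], [0.985, -0.173, 0.0], [0.0, 0.0, -1.0]]
force: [0.1, 0.8, 0.4]
opening: 0.996
```

```bash
python3 - <<'E'
from h import *
go([.467,.229,.2],80); snap('wrist','w1')
E
```

```text
off [-0.95  0.76  0.3 ] rot [ 0. -0.  0.] t 0.95 [0.4611 0.2397 0.203 ] open 0.996
```

View pics/w1.png

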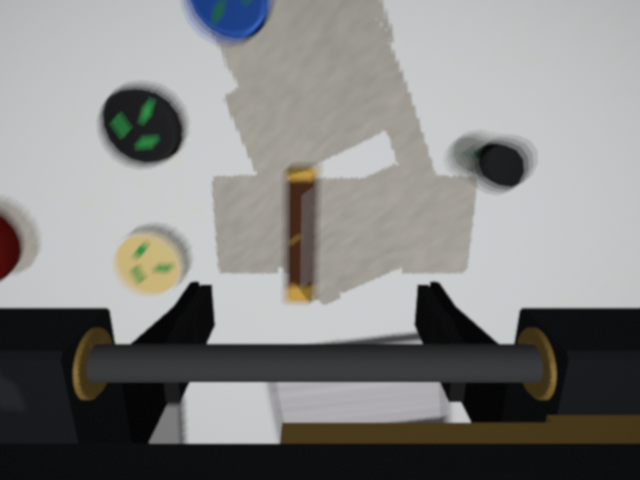

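The wrist view, slightly motion-blurred, shows the knife at (301,235) running straight down the picture, with its ends at (302,170) and (300,301). Dish A is at (149,263) and vial A's cap at (501,165).

```bash
python3 - <<'E'
from h import *
print('wrist-only at z',atz('w1',301,170,.014),atz('w1',299,301,.014),atz('w1',149,263,.015),atz('w1',501,165,.062))
print('tri with top: knife',tri(('w1',300,235),('top0',218,267)),'dish',tri(('w1',149,263),('top0',273.5,266)))
go([.467,.228,.073],80)
E
```

```text
wrist-only at z [0.42042644 0.23786529 0.014     ] [0.51580714 0.21858579 0.014     ] [0.46698699 0.11824977 0.015     ] [0.4298336  0.35045862 0.062     ]
tri with top: knife [0.46630275 0.22879867 0.01230166] dish [0.4665045  0.11762011 0.01403129]
 off [-0.52  0.23 12.86] rot [ 0.2  0.2 -0.2] t 1.0 [0.4654 0.234  0.2015] open 0.999
```

arm_command:
  targets:
    - {"rot":[0,0,0],"offset":[0,0,5],"gripper":0}
    - {"rot":[0,0,0],"offset":[0,0,9],"gripper":0}
    - {"rot":[0,0,0],"offset":[0,0,12],"gripper":0}
    - {"rot":[0,0,0],"offset":[0,0,12.7],"gripper":0}
    - {"rot":[0,0,0],"offset":[0,0,12.7],"gripper":0}
    - {"rot":[0,0,0],"offset":[0,0,12.7],"gripper":1}
    - {"rot":[0,0,0],"offset":[0,0,12.7],"gripper":1}
    - {"rot":[0,0,0],"offset":[0,0,12.7],"gripper":1}

```text
time_s: 1.8
position: [0.4611, 0.2418, 0.0779]
tcp_rot: [[0.173, 0.985, 0.003], [0.985, -0.173, 0.001], [0.001, 0.003, -1.0]]
force: [0.6, -0.2, 0.6]
opening: 0.814
```

arm_command:
  targets:
    - {"rot":[0,0,0],"offset":[0,0,0],"gripper":1}
    - {"rot":[0,0,0],"offset":[0,0,0],"gripper":1}
    - {"rot":[0,0,0],"offset":[0,0,0],"gripper":1}
    - {"rot":[0,0,0],"offset":[0,0,0],"gripper":1}
    - {"rot":[0,0,0],"offset":[0,0,0],"gripper":1}
    - {"rot":[0,0,0],"offset":[0,0,0],"gripper":1}

```text
time_s: 2.4
position: [0.4603, 0.2413, 0.0764]
tcp_rot: [[0.173, 0.985, -0.0], [0.985, -0.173, -0.0], [-0.0, -0.0, -1.0]]
force: [0.3, -1.2, 0.6]
opening: 0.263
```

arm_command:
  targets:
    - {"rot":[0,0,0],"offset":[0,0,0],"gripper":1}
    - {"rot":[0,0,0],"offset":[0,0,0],"gripper":1}
    - {"rot":[0,0,0],"offset":[0,0,-5],"gripper":1}
    - {"rot":[0,0,0],"offset":[0,0,-8],"gripper":1}
    - {"rot":[0,0,0],"offset":[0,0,-10],"gripper":1}
    - {"rot":[0,0,0],"offset":[0,0,-10],"gripper":1}

```text
time_s: 3.0
position: [0.4619, 0.242, 0.1788]
tcp_rot: [[0.174, 0.985, 0.006], [0.985, -0.174, 0.002], [0.003, 0.006, -1.0]]
force: [0.9, 0.4, -1.5]
opening: 0.249
```

```bash
python3 - <<'E'
from h import *
go([.604,.258,.177],-2.3)
E
```

```text
off [ 4.04 13.71  0.27] rot [ 0.1 -0.4 82.3] t 3.0 [0.4619 0.242  0.1788] open 0.249
```

arm_command:
  targets:
    - {"rot":[0,0,82.3],"offset":[4.1,13.8,0],"gripper":1}
    - {"rot":[0,0,82.3],"offset":[4.1,13.8,0],"gripper":1}
    - {"rot":[0,0,82.3],"offset":[4.1,13.8,0],"gripper":1}
    - {"rot":[0,0,82.3],"offset":[4.1,13.8,0],"gripper":1}
    - {"rot":[0,0,82.3],"offset":[4.1,13.8,0],"gripper":1}
    - {"rot":[0,0,82.3],"offset":[4.1,13.8,0],"gripper":1}
    - {"rot":[0,0,82.3],"offset":[4.1,13.8,0],"gripper":1}
    - {"rot":[0,0,82.3],"offset":[4.1,13.8,0],"gripper":1}

```text
time_s: 3.8
position: [0.6026, 0.2576, 0.1743]
tcp_rot: [[0.982, 0.189, -0.003], [0.189, -0.982, -0.001], [-0.003, -0.0, -1.0]]
force: [-0.4, 0.6, -0.5]
opening: 0.253
```

```bash
python3 - <<'E'
from h import *
go([.604,.258,.177],-2.3)
E
```

```text
off [ 0.15 -0.01 -0.27] rot [ 0.   0.2 13.2] t 3.8 [0.6026 0.2576 0.1743] open 0.253
```

arm_command:
  targets:
    - {"rot":[0,0,8],"offset":[0,0,0],"gripper":1}
    - {"rot":[0,0,12.5],"offset":[0,0,0],"gripper":1}
    - {"rot":[0,0,12.5],"offset":[0,0,0],"gripper":1}
    - {"rot":[0,0,12.5],"offset":[0,0,0],"gripper":1}
    - {"rot":[0,0,12.5],"offset":[0,0,0],"gripper":1}

```text
time_s: 4.3
position: [0.6031, 0.2578, 0.1757]
tcp_rot: [[1.0, -0.021, -0.001], [-0.021, -1.0, -0.0], [-0.001, 0.0, -1.0]]
force: [0.6, 0.4, -0.8]
opening: 0.251
```

```bash
python3 - <<'E'
from h import *
go([.604,.258,.08],-2.3); snap('wrist','w2')
E
```

```text
off [ 0.1  -0.03  9.57] rot [0.  0.1 1.1] t 4.3 [0.6031 0.2578 0.1757] open 0.251
```

View pics/w2.png

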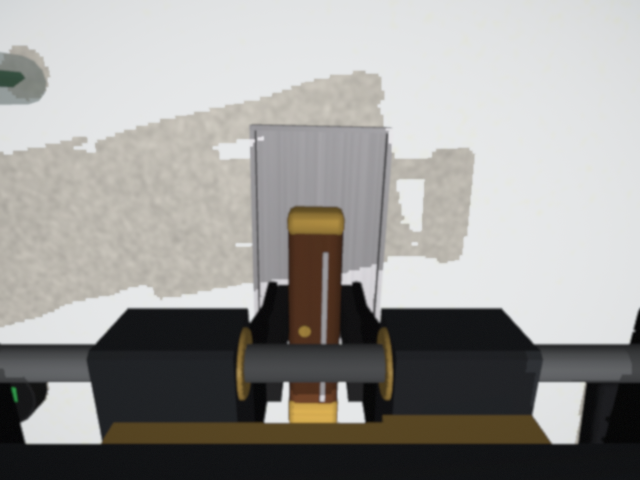

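The tray's far edge corners are at (252,126) and (389,128). The held knife sits square between the tray's long edges, with its end centre near (316,208).

```bash
python3 - <<'E'
from h import *
a,b=atz('w2',252,126,.012),atz('w2',389,128,.012);print(a,b,np.linalg.norm(a-b))
c=(a+b)/2;e=(b-a);print('yaw',np.degrees(np.arctan2(e[1],e[0])))
print('centre',c+.073*np.array([e[1],-e[0],0])/np.linalg.norm(e))
print('tri corners',tri(('w2',252,126),('top0',172.5,220.5)),tri(('w2',389,128),('top0',175.5,181)))
print('knife end',atz('w2',316,208,.11))
E
```

```text
[0.56732988 0.32818119 0.012     ] [0.64848896 0.32532965 0.012     ] 0.08120915471943597
yaw -2.012270014709231
centre [0.60534613 0.25380044 0.012     ]
tri corners [0.56655147 0.32727124 0.00328471] [0.6513715  0.32423941 0.001403  ]
knife end [0.60431006 0.30189937 0.11      ]
```

arm_command:
  targets:
    - {"rot":[0,0,0],"offset":[0.1,0,4],"gripper":1}
    - {"rot":[0,0,0],"offset":[0.1,0,7.5],"gripper":1}
    - {"rot":[0,0,0],"offset":[0.1,0,9],"gripper":1}
    - {"rot":[0,0,0],"offset":[0.1,0,9.6],"gripper":1}
    - {"rot":[0,0,0],"offset":[0.1,0,9.6],"gripper":1}
    - {"rot":[0,0,0],"offset":[0.1,0,9.6],"gripper":1}
    - {"rot":[0,0,0],"offset":[0.1,0,9.6],"gripper":1}
    - {"rot":[0,0,0],"offset":[0.1,0,9.6],"gripper":0.5}

```text
time_s: 5.15
position: [0.605, 0.2579, 0.0813]
tcp_rot: [[1.0, -0.022, 0.002], [-0.022, -1.0, 0.0], [0.002, -0.0, -1.0]]
force: [0.8, 0.0, 0.2]
opening: 0.279
```

arm_command:
  targets:
    - {"rot":[0,0,0],"offset":[0,0,0],"gripper":0.5}
    - {"rot":[0,0,0],"offset":[0,0,0],"gripper":0.5}
    - {"rot":[0,0,0],"offset":[0,0,-4],"gripper":0.5}
    - {"rot":[0,0,0],"offset":[0,0,-8],"gripper":0}
    - {"rot":[0,0,0],"offset":[0,0,-12],"gripper":0}
    - {"rot":[0,0,0],"offset":[0,0,-12],"gripper":0}

```text
time_s: 5.75
position: [0.608, 0.2588, 0.2072]
tcp_rot: [[1.0, -0.022, 0.013], [-0.022, -1.0, 0.003], [0.013, -0.003, -1.0]]
force: [0.3, 0.4, 0.7]
opening: 0.689
```

```bash
python3 - <<'E'
from h import *
go([.4305,.352,.2],-5)
E
```

```text
off [-17.95  -8.93   0.51] rot [-0.2 -0.7  3.8] t 5.75 [0.608  0.2588 0.2072] open 0.689
```

arm_command:
  targets:
    - {"rot":[0,0,3.8],"offset":[-18.0,-8.9,0.5],"gripper":0}
    - {"rot":[0,0,3.8],"offset":[-18.0,-8.9,0.5],"gripper":0}
    - {"rot":[0,0,3.8],"offset":[-18.0,-8.9,0.5],"gripper":0}
    - {"rot":[0,0,3.8],"offset":[-18.0,-8.9,0.5],"gripper":0}
    - {"rot":[0,0,3.8],"offset":[-18.0,-8.9,0.5],"gripper":0}
    - {"rot":[0,0,3.8],"offset":[-18.0,-8.9,0.5],"gripper":0}
    - {"rot":[0,0,3.8],"offset":[-18.0,-8.9,0.5],"gripper":0}
    - {"rot":[0,0,3.8],"offset":[-18.0,-8.9,0.5],"gripper":0}

```text
time_s: 6.55
position: [0.428, 0.3503, 0.1954]
tcp_rot: [[0.996, -0.09, 0.001], [-0.09, -0.996, 0.0], [0.001, -0.001, -1.0]]
force: [0.8, 0.1, 0.1]
opening: 1.002
```

```bash
python3 - <<'E'
from h import *
go([.4305,.352,.093],-5); snap('wrist','w3'); snap('top','t3')
a=cv2.imread('pics/w3.png');b=cv2.imread('pics/t3.png')
cv2.imwrite('pics/m3.png',np.hstack([cv2.resize(a,(480,360)),cv2.resize(b[160:300,120:240],(309,360))]))
E
```

```text
off [ 0.22 -0.19 10.24] rot [-0.  -0.1 -0.1] t 6.55 [0.428  0.3503 0.1954] open 1.002
```

View pics/m3.png

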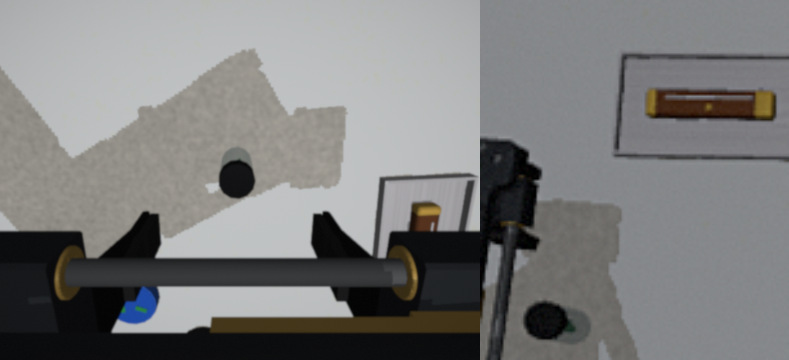

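The knife lies flat and central in its tray. Vial A's cap is at (316,240) in the full wrist frame, well between the open fingers.

```bash
python3 - <<'E'
from h import *
print(atz('w3',316,239,.062),tri(('w3',316,239),('top0',145.5,284)))
E
```

```text
[0.42975493 0.35942717 0.062     ] [0.43064672 0.35659424 0.05396469]
```

arm_command:
  targets:
    - {"rot":[0,0,0],"offset":[0.2,-0.6,4],"gripper":0}
    - {"rot":[0,0,0],"offset":[0.2,-0.6,7.5],"gripper":0}
    - {"rot":[0,0,0],"offset":[0.2,-0.6,10],"gripper":0}
    - {"rot":[0,0,0],"offset":[0.2,-0.6,10.4],"gripper":0}
    - {"rot":[0,0,0],"offset":[0.2,-0.6,10.4],"gripper":0}
    - {"rot":[0,0,0],"offset":[0.2,-0.6,10.4],"gripper":1}
    - {"rot":[0,0,0],"offset":[0.2,-0.6,10.4],"gripper":1}
    - {"rot":[0,0,0],"offset":[0.2,-0.6,10.4],"gripper":1}

```text
time_s: 7.45
position: [0.4296, 0.3569, 0.0928]
tcp_rot: [[0.996, -0.088, 0.002], [-0.088, -0.996, 0.001], [0.002, -0.001, -1.0]]
force: [-0.8, 0.3, 0.2]
opening: 0.809
```

arm_command:
  targets:
    - {"rot":[0,0,0],"offset":[0,0,0],"gripper":1}
    - {"rot":[0,0,0],"offset":[0,0,0],"gripper":1}
    - {"rot":[0,0,0],"offset":[0,0,0],"gripper":1}
    - {"rot":[0,0,0],"offset":[0,0,0],"gripper":1}
    - {"rot":[0,0,0],"offset":[0,0,0],"gripper":1}
    - {"rot":[0,0,0],"offset":[0,0,0],"gripper":1}
    - {"rot":[0,0,0],"offset":[0,0,0],"gripper":1}

```text
time_s: 8.15
position: [0.4289, 0.3565, 0.0913]
tcp_rot: [[0.996, -0.088, -0.0], [-0.088, -0.996, -0.0], [-0.0, 0.0, -1.0]]
force: [-1.1, 0.2, -0.4]
opening: 0.314
```

arm_command:
  targets:
    - {"rot":[0,0,0],"offset":[0,0,-4],"gripper":1}
    - {"rot":[0,0,0],"offset":[0,0,-8],"gripper":1}
    - {"rot":[0,0,0],"offset":[0,0,-12],"gripper":1}
    - {"rot":[0,0,0],"offset":[0,0,-12],"gripper":1}

```text
time_s: 8.55
position: [0.4316, 0.3581, 0.2166]
tcp_rot: [[0.996, -0.088, 0.01], [-0.088, -0.996, 0.006], [0.01, -0.006, -1.0]]
force: [1.0, 0.8, -0.9]
opening: 0.311
```

```bash
python3 - <<'E'
from h import *
go([.615,-.21,.21],-5)
E
```

```text
off [23.26 54.98  0.53] rot [-0.4 -0.6 -0. ] t 8.55 [0.4316 0.3581 0.2166] open 0.311
```

arm_command:
  targets:
    - {"rot":[0,0,0],"offset":[23.6,55.0,0],"gripper":1}
    - {"rot":[0,0,0],"offset":[23.6,55.0,0],"gripper":1}
    - {"rot":[0,0,0],"offset":[23.6,55.0,0],"gripper":1}
    - {"rot":[0,0,0],"offset":[23.6,55.0,0],"gripper":1}
    - {"rot":[0,0,0],"offset":[23.6,55.0,0],"gripper":1}
    - {"rot":[0,0,0],"offset":[23.6,55.0,0],"gripper":1}
    - {"rot":[0,0,0],"offset":[23.6,55.0,0],"gripper":1}
    - {"rot":[0,0,0],"offset":[23.6,55.0,0],"gripper":1}

```text
time_s: 9.35
position: [0.5534, -0.0255, 0.2104]
tcp_rot: [[0.996, -0.088, -0.002], [-0.088, -0.996, 0.001], [-0.002, -0.0, -1.0]]
force: [0.8, 0.7, -0.7]
opening: 0.312
```

```bash
python3 - <<'E'
from h import *
go([.620,-.2085,.21],-5)
E
```

```text
off [ 8.26 17.64  0.02] rot [-0.   0.1 -0.1] t 9.35 [ 0.5534 -0.0255  0.2104] open 0.312
```

arm_command:
  targets:
    - {"rot":[0,0,0],"offset":[7.4,16,0],"gripper":1}
    - {"rot":[0,0,0],"offset":[7.4,16,0],"gripper":1}
    - {"rot":[0,0,0],"offset":[7.4,16,0],"gripper":1}
    - {"rot":[0,0,0],"offset":[7.4,16,0],"gripper":1}
    - {"rot":[0,0,0],"offset":[7.4,16,0],"gripper":1}
    - {"rot":[0,0,0],"offset":[7.4,16,0],"gripper":1}
    - {"rot":[0,0,0],"offset":[7.4,16,0],"gripper":1}
    - {"rot":[0,0,0],"offset":[7.4,16,0],"gripper":1}

```text
time_s: 10.15
position: [0.6126, -0.1877, 0.211]
tcp_rot: [[0.996, -0.086, -0.002], [-0.086, -0.996, 0.001], [-0.002, -0.001, -1.0]]
force: [-0.2, -0.1, -0.1]
opening: 0.316
```

```bash
python3 - <<'E'
from h import *
go([.620,-.2085,.097],-5);snap('wrist','w4')
E
```

```text
off [ 0.93  2.02 11.4 ] rot [-0.   0.1  0. ] t 10.15 [ 0.6126 -0.1877  0.211 ] open 0.316
```

View pics/w4.png

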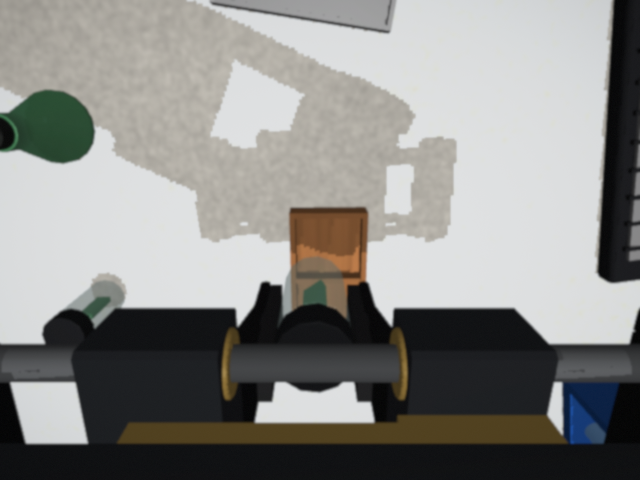

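The rack's near end wall is at row 209, from column 291 to 367. Its divider is at row 273. The vial hangs upright at column 316.

```bash
python3 - <<'E'
from h import *
a,b=atz('w4',291,209.5,.018),atz('w4',367,209.5,.018);d1,d2=atz('w4',297,274,.018),atz('w4',366,274,.018)
print(a,b,np.linalg.norm(a-b),(a+b)/2,d1,d2,(d1+d2)/2,np.degrees(np.arctan2(*(b-a)[1::-1])))
for q in (315,262),: print('vial foot',atz('w4',*q,.12))
print(tri(('w4',291,209.5),('top0',418.5,200.5)),tri(('w4',367,209.5),('top0',418.5,173.5)))
E
```

```text
[ 0.59692342 -0.1747788   0.018     ] [ 0.65002974 -0.17939039  0.018     ] 0.05330617712204227 [ 0.62347658 -0.17708459  0.018     ] [ 0.59627689 -0.22382136  0.018     ] [ 0.64691062 -0.22821526  0.018     ] [ 0.62159376 -0.22601831  0.018     ] -4.96294091097191
vial foot [ 0.61358165 -0.17582297  0.12      ]
[ 0.59597503 -0.18009881  0.00442608] [ 0.65073412 -0.18186297  0.01413261]
```

arm_command:
  targets:
    - {"rot":[0,0,0],"offset":[1.0,1.7,3],"gripper":1}
    - {"rot":[0,0,0],"offset":[1.0,1.7,6],"gripper":1}
    - {"rot":[0,0,0],"offset":[1.0,1.7,8.5],"gripper":1}
    - {"rot":[0,0,0],"offset":[1.0,1.7,10.5],"gripper":1}
    - {"rot":[0,0,0],"offset":[1.0,1.7,11.4],"gripper":1}
    - {"rot":[0,0,0],"offset":[1.0,1.7,11.5],"gripper":1}
    - {"rot":[0,0,0],"offset":[1.0,1.7,11.5],"gripper":1}
    - {"rot":[0,0,0],"offset":[1.0,1.7,11.5],"gripper":1}

```text
time_s: 11.0
position: [0.6224, -0.2072, 0.0975]
tcp_rot: [[0.996, -0.088, 0.002], [-0.088, -0.996, -0.001], [0.002, 0.001, -1.0]]
force: [0.0, -0.4, -0.5]
opening: 0.32
```

arm_command:
  targets:
    - {"rot":[0,0,0],"offset":[0,0,0.1],"gripper":1}
    - {"rot":[0,0,0],"offset":[0,0,0.1],"gripper":1}
    - {"rot":[0,0,0],"offset":[0,0,0.1],"gripper":1}
    - {"rot":[0,0,0],"offset":[0,0,0.1],"gripper":0.4}
    - {"rot":[0,0,0],"offset":[0,0,0.1],"gripper":0.4}
    - {"rot":[0,0,0],"offset":[0,0,0.1],"gripper":0.4}
    - {"rot":[0,0,0],"offset":[0,0,-4],"gripper":0.4}
    - {"rot":[0,0,0],"offset":[0,0,-8],"gripper":0}

```text
time_s: 11.8
position: [0.6209, -0.2068, 0.1756]
tcp_rot: [[0.996, -0.088, -0.004], [-0.088, -0.996, 0.002], [-0.004, -0.002, -1.0]]
force: [1.7, -0.6, 0.9]
opening: 0.626
```

arm_command:
  targets:
    - {"rot":[0,0,0],"offset":[-4,0,-3],"gripper":0}
    - {"rot":[0,0,0],"offset":[-8,0,-3],"gripper":0}
    - {"rot":[0,0,0],"offset":[-12,0,-3],"gripper":0}
    - {"rot":[0,0,0],"offset":[-16,2,-3],"gripper":0}
    - {"rot":[0,0,0],"offset":[-17.5,4.2,-3],"gripper":0}
    - {"rot":[0,0,0],"offset":[-17.5,4.2,-3],"gripper":0}
    - {"rot":[0,0,0],"offset":[-17.5,4.2,-3],"gripper":0}

```text
time_s: 12.5
position: [0.4439, -0.2343, 0.2068]
tcp_rot: [[0.996, -0.09, 0.001], [-0.09, -0.996, -0.0], [0.001, 0.0, -1.0]]
force: [0.3, 0.5, -0.0]
opening: 1.0
```

```bash
python3 - <<'E'
from h import *
go([.4435,-.2365,.093],-5); snap('wrist','w5'); snap('top','t5')
a=cv2.imread('pics/w5.png');b=cv2.imread('pics/t5.png')
cv2.imwrite('pics/m5.png',np.hstack([cv2.resize(a,(480,360)),cv2.resize(b[150:300,390:523],(319,360))]))
E
```

```text
off [-0.04  0.22 11.38] rot [ 0.  -0.1 -0.2] t 12.5 [ 0.4439 -0.2343  0.2068] open 1.0
```

View pics/m5.png

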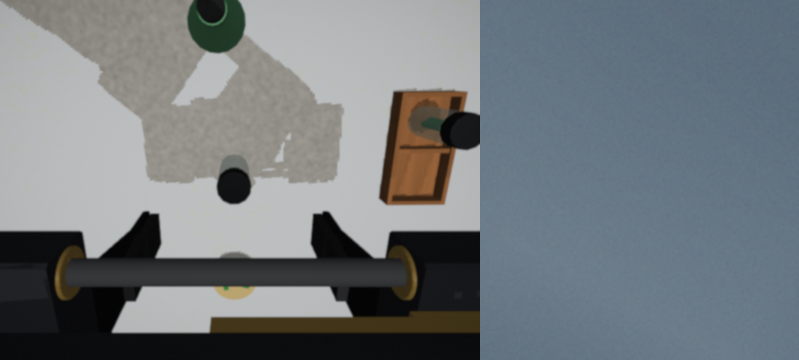

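Vial A stands upright in the rack's +y cell, its foot near (425,112) in the half picture. Vial B's cap is at (312,246) in the full frame. The arm blocks the top view.

```bash
python3 - <<'E'
from h import *
k=4/3
print('b',atz('w5',312,246,.062),tri(('w5',312,246),('top0',458,270)))
print('foot a',atz('w5',425*k,113*k,.004),'rack top corners',[atz('w5',u*k,v*k,.018).round(4)[:2] for u,v in((393,91),(467,92),(444,204),(380,199))])
E
```

```text
b [ 0.44261782 -0.23315723  0.062     ] [ 0.44293361 -0.2356533   0.05888181]
foot a [ 0.62355865 -0.19945633  0.004     ] rack top corners [array([ 0.586 , -0.1756]), array([ 0.65  , -0.1823]), array([ 0.6416, -0.2868]), array([ 0.5796, -0.2759])]
```

arm_command:
  targets:
    - {"rot":[0,0,0],"offset":[-0.1,0.1,4],"gripper":0}
    - {"rot":[0,0,0],"offset":[-0.1,0.1,8],"gripper":0}
    - {"rot":[0,0,0],"offset":[-0.1,0.1,11],"gripper":0}
    - {"rot":[0,0,0],"offset":[-0.1,0.1,11.5],"gripper":0}
    - {"rot":[0,0,0],"offset":[-0.1,0.1,11.5],"gripper":0}
    - {"rot":[0,0,0],"offset":[-0.1,0.1,11.5],"gripper":1}
    - {"rot":[0,0,0],"offset":[-0.1,0.1,11.5],"gripper":1}
    - {"rot":[0,0,0],"offset":[-0.1,0.1,11.5],"gripper":1}

```text
time_s: 13.4
position: [0.4433, -0.235, 0.0928]
tcp_rot: [[0.996, -0.088, 0.002], [-0.088, -0.996, -0.002], [0.002, 0.002, -1.0]]
force: [-0.1, -0.4, 0.9]
opening: 0.811
```

arm_command:
  targets:
    - {"rot":[0,0,0],"offset":[0,0,0],"gripper":1}
    - {"rot":[0,0,0],"offset":[0,0,0],"gripper":1}
    - {"rot":[0,0,0],"offset":[0,0,0],"gripper":1}
    - {"rot":[0,0,0],"offset":[0,0,0],"gripper":1}
    - {"rot":[0,0,0],"offset":[0,0,0],"gripper":1}
    - {"rot":[0,0,0],"offset":[0,0,0],"gripper":1}
    - {"rot":[0,0,0],"offset":[0,0,0],"gripper":1}

```text
time_s: 14.1
position: [0.4426, -0.2345, 0.0913]
tcp_rot: [[0.996, -0.088, -0.0], [-0.088, -0.996, 0.0], [-0.0, -0.0, -1.0]]
force: [-0.1, 0.8, -0.5]
opening: 0.315
```

arm_command:
  targets:
    - {"rot":[0,0,0],"offset":[0,0,-4],"gripper":1}
    - {"rot":[0,0,0],"offset":[0,0,-8],"gripper":1}
    - {"rot":[0,0,0],"offset":[0,0,-12],"gripper":1}
    - {"rot":[0,0,0],"offset":[0,0,-12],"gripper":1}

```text
time_s: 14.5
position: [0.4449, -0.2363, 0.2159]
tcp_rot: [[0.996, -0.088, 0.008], [-0.088, -0.996, -0.007], [0.009, 0.006, -1.0]]
force: [0.7, -1.2, 0.1]
opening: 0.316
```

```bash
python3 - <<'E'
from h import *
go([.6165,-.2575,.21],-5)
E
```

```text
off [17.28  0.61  0.75] rot [ 0.4 -0.5 -0. ] t 14.5 [ 0.4449 -0.2363  0.2159] open 0.316
```

arm_command:
  targets:
    - {"rot":[0,0,0],"offset":[5,0.2,0],"gripper":1}
    - {"rot":[0,0,0],"offset":[10,0.4,0],"gripper":1}
    - {"rot":[0,0,0],"offset":[14,0.7,0],"gripper":1}
    - {"rot":[0,0,0],"offset":[17.5,0.8,0],"gripper":1}
    - {"rot":[0,0,0],"offset":[17.5,0.8,0],"gripper":1}
    - {"rot":[0,0,0],"offset":[17.5,0.8,0],"gripper":1}
    - {"rot":[0,0,0],"offset":[17.5,0.8,0],"gripper":1}

```text
time_s: 15.2
position: [0.6146, -0.2573, 0.2101]
tcp_rot: [[0.996, -0.088, -0.003], [-0.088, -0.996, 0.002], [-0.004, -0.002, -1.0]]
force: [0.2, 0.6, -0.3]
opening: 0.319
```

arm_command:
  targets:
    - {"rot":[0,0,0],"offset":[0,0,3],"gripper":1}
    - {"rot":[0,0,0],"offset":[0,0,6],"gripper":1}
    - {"rot":[0,0,0],"offset":[0,0,8.5],"gripper":1}
    - {"rot":[0,0,0],"offset":[0,0,10.5],"gripper":1}
    - {"rot":[0,0,0],"offset":[0,0,11.3],"gripper":1}
    - {"rot":[0,0,0],"offset":[0,0,11.6],"gripper":1}
    - {"rot":[0,0,0],"offset":[0,0,11.6],"gripper":1}
    - {"rot":[0,0,0],"offset":[0,0,11.6],"gripper":1}

```text
time_s: 16.0
position: [0.6165, -0.2584, 0.0965]
tcp_rot: [[0.996, -0.088, 0.002], [-0.088, -0.996, -0.001], [0.002, 0.001, -1.0]]
force: [0.8, -0.5, -0.4]
opening: 0.314
```

arm_command:
  targets:
    - {"rot":[0,0,0],"offset":[0,0,0.05],"gripper":1}
    - {"rot":[0,0,0],"offset":[0,0,0.05],"gripper":1}
    - {"rot":[0,0,0],"offset":[0,0,0.05],"gripper":0.4}
    - {"rot":[0,0,0],"offset":[0,0,0.05],"gripper":0.4}
    - {"rot":[0,0,0],"offset":[0,0,0.05],"gripper":0.4}
    - {"rot":[0,0,0],"offset":[0,0,-4],"gripper":0.4}
    - {"rot":[0,0,0],"offset":[0,0,-8],"gripper":0}
    - {"rot":[0,0,0],"offset":[0,0,-11],"gripper":0}

```text
time_s: 16.8
position: [0.6168, -0.2582, 0.2076]
tcp_rot: [[0.996, -0.088, 0.002], [-0.088, -0.996, -0.001], [0.002, 0.001, -1.0]]
force: [1.8, -0.7, -0.1]
opening: 0.7
```

```bash
python3 - <<'E'
from h import *
go([.4315,-.3585,.19],-13)
E
```

```text
off [-17.58  11.62   1.74] rot [ 0.  -0.1  8. ] t 16.8 [ 0.6168 -0.2582  0.2076] open 0.7
```

arm_command:
  targets:
    - {"rot":[0,0,8],"offset":[-4,2.6,0],"gripper":0}
    - {"rot":[0,0,8],"offset":[-8,5.3,0],"gripper":0}
    - {"rot":[0,0,8],"offset":[-12,8,1.5],"gripper":0}
    - {"rot":[0,0,8],"offset":[-16,10.6,1.5],"gripper":0}
    - {"rot":[0,0,8],"offset":[-17.5,11.6,1.5],"gripper":0}
    - {"rot":[0,0,8],"offset":[-17.5,11.6,1.5],"gripper":0}
    - {"rot":[0,0,8],"offset":[-17.5,11.6,1.5],"gripper":0}

```text
time_s: 17.5
position: [0.4319, -0.3584, 0.1907]
tcp_rot: [[0.974, -0.227, 0.001], [-0.227, -0.974, -0.0], [0.001, 0.0, -1.0]]
force: [-0.2, -0.6, 0.9]
opening: 1.0
```

```bash
python3 - <<'E'
from h import *
go([.4315,-.3585,.0745],-13); snap('wrist','w6'); snap('side','s6')
a=cv2.imread('pics/w6.png');b=cv2.imread('pics/s6.png')
cv2.imwrite('pics/m6.png',np.hstack([cv2.resize(a,(480,360)),cv2.resize(b[260:420,400:540],(315,360))]))
E
```

```text
off [-0.05  0.02 11.62] rot [ 0.  -0.1 -0.1] t 17.5 [ 0.4319 -0.3584  0.1907] open 1.0
```

View pics/m6.png

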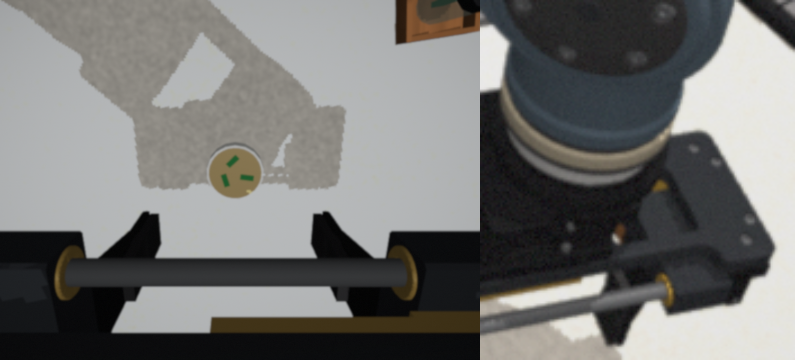

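Dish B's top is centred at (235,172) in the half picture, which is (313,229) full frame. The arm hides the side view.

```bash
python3 - <<'E'
from h import *
p=atz('w6',313.3,229,.015);print(p,tri(('w6',313.3,229),('top0',513,277.5),('side0',407.2,454.4)))
go([p[0],p[1],.0745],-13)
E
```

```text
[ 0.43179341 -0.35609056  0.015     ] [ 0.43201179 -0.35828975  0.01198047]
 off [-0.15 -0.15 11.61] rot [ 0.  -0.1  0. ] t 17.6 [ 0.4328 -0.3578  0.1906] open 0.997
```

arm_command:
  targets:
    - {"rot":[0,0,0],"offset":[0,-0.1,4],"gripper":0}
    - {"rot":[0,0,0],"offset":[0,-0.1,8],"gripper":0}
    - {"rot":[0,0,0],"offset":[0,-0.1,11],"gripper":0}
    - {"rot":[0,0,0],"offset":[0,-0.1,11.5],"gripper":0}
    - {"rot":[0,0,0],"offset":[0,-0.1,11.5],"gripper":0}
    - {"rot":[0,0,0],"offset":[0,-0.1,11.5],"gripper":1}
    - {"rot":[0,0,0],"offset":[0,-0.1,11.5],"gripper":1}
    - {"rot":[0,0,0],"offset":[0,-0.1,11.5],"gripper":1}

```text
time_s: 18.4
position: [0.4326, -0.3578, 0.077]
tcp_rot: [[0.974, -0.226, 0.002], [-0.226, -0.974, -0.002], [0.002, 0.002, -1.0]]
force: [0.6, 0.8, -0.7]
opening: 0.807
```

arm_command:
  targets:
    - {"rot":[0,0,0],"offset":[0,0,0],"gripper":1}
    - {"rot":[0,0,0],"offset":[0,0,0],"gripper":1}
    - {"rot":[0,0,0],"offset":[0,0,0],"gripper":1}
    - {"rot":[0,0,0],"offset":[0,0,0],"gripper":1}
    - {"rot":[0,0,0],"offset":[0,0,0],"gripper":1}

```text
time_s: 18.9
position: [0.432, -0.3573, 0.0759]
tcp_rot: [[0.974, -0.226, 0.0], [-0.226, -0.974, -0.0], [0.0, 0.0, -1.0]]
force: [-0.1, -0.2, 5.8]
opening: 0.583
```

arm_command:
  targets:
    - {"rot":[0,0,0],"offset":[0,0,-4],"gripper":1}
    - {"rot":[0,0,0],"offset":[0,0,-8],"gripper":1}
    - {"rot":[0,0,0],"offset":[0,0,-12],"gripper":1}
    - {"rot":[0,0,0],"offset":[0,0,-12],"gripper":1}
    - {"rot":[0,0,0],"offset":[0,0,-12],"gripper":1}

```text
time_s: 19.4
position: [0.4321, -0.3572, 0.196]
tcp_rot: [[0.974, -0.226, 0.001], [-0.226, -0.974, -0.001], [0.001, 0.001, -1.0]]
force: [0.6, 0.5, -0.4]
opening: 0.587
```

```bash
python3 - <<'E'
from h import *
go([.624,-.0175,.194],-13)
E
```

```text
off [ 11.03 -37.43   0.18] rot [ 0.1 -0.1 -0. ] t 19.4 [ 0.4321 -0.3572  0.196 ] open 0.587
```

arm_command:
  targets:
    - {"rot":[0,0,0],"offset":[11,-37.4,0],"gripper":1}
    - {"rot":[0,0,0],"offset":[11,-37.4,0],"gripper":1}
    - {"rot":[0,0,0],"offset":[11,-37.4,0],"gripper":1}
    - {"rot":[0,0,0],"offset":[11,-37.4,0],"gripper":1}
    - {"rot":[0,0,0],"offset":[11,-37.4,0],"gripper":1}
    - {"rot":[0,0,0],"offset":[11,-37.4,0],"gripper":1}
    - {"rot":[0,0,0],"offset":[11,-37.4,0],"gripper":1}
    - {"rot":[0,0,0],"offset":[11,-37.4,0],"gripper":1}

```text
time_s: 20.2
position: [0.6233, -0.0147, 0.1927]
tcp_rot: [[0.974, -0.225, -0.004], [-0.225, -0.974, 0.001], [-0.005, -0.0, -1.0]]
force: [-0.1, -0.2, -0.4]
opening: 0.586
```

```bash
python3 - <<'E'
from h import *
go([.624,-.0175,.196],-13)
E
```

```text
off [ 0.13  0.26 -0.33] rot [-0.   0.3  0. ] t 20.2 [ 0.6233 -0.0147  0.1927] open 0.586
```

arm_command:
  targets:
    - {"rot":[0,0,0],"offset":[0,0,1],"gripper":1}
    - {"rot":[0,0,0],"offset":[0,0,3],"gripper":1}
    - {"rot":[0,0,0],"offset":[0,0,4],"gripper":1}
    - {"rot":[0,0,0],"offset":[0,0,4],"gripper":1}
    - {"rot":[0,0,0],"offset":[0,0,4],"gripper":1}

```text
time_s: 20.7
position: [0.623, -0.0184, 0.1545]
tcp_rot: [[0.974, -0.227, -0.002], [-0.227, -0.974, 0.0], [-0.002, 0.0, -1.0]]
force: [0.2, -0.2, -1.2]
opening: 0.584
```

```bash
python3 - <<'E'
from h import *
go([.624,-.0175,.079],-13); snap('wrist','w7')
E
```

```text
off [ 0.09 -0.11  7.55] rot [ 0.   0.1 -0.1] t 20.7 [ 0.623  -0.0184  0.1545] open 0.584
```

View pics/w7.png

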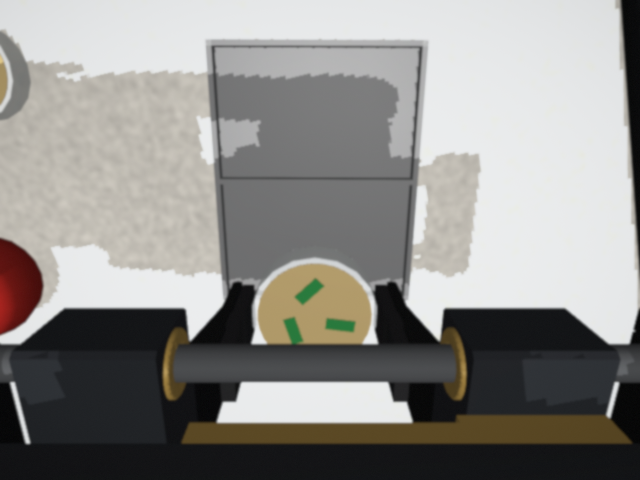

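The dish is held level. The tray is square to the jaws, with its far wall at row 41 (columns 208 to 427) and its divider at row 179 (columns 217 to 416).

```bash
python3 - <<'E'
from h import *
a,b=atz('w7',208,41,.01),atz('w7',427,41,.01);c,d=atz('w7',217,179,.01),atz('w7',416,179,.01)
print(np.linalg.norm(a-b),np.linalg.norm(c-d),'end',(a+b)/2,'div',(c+d)/2,'dist',np.linalg.norm((a+b-c-d)/2))
y=np.radians(-13);Y=np.array([-np.sin(y),np.cos(y),0])
for s in(1,-1):print((c+d)/2+s*.0365*Y)
E
```

```text
0.11324670734449747 0.11321618216433034 end [0.64982413 0.09171636 0.01      ] div [0.63311175 0.02183032 0.01      ] dist 0.07185654634174378
[0.64132247 0.05739482 0.01      ]
[ 0.62490104 -0.01373419  0.01      ]
```

arm_command:
  targets:
    - {"rot":[0,0,0],"offset":[0.1,-0.3,2.5],"gripper":1}
    - {"rot":[0,0,0],"offset":[0.1,-0.3,5],"gripper":1}
    - {"rot":[0,0,0],"offset":[0.1,-0.3,7],"gripper":1}
    - {"rot":[0,0,0],"offset":[0.1,-0.3,7.5],"gripper":1}
    - {"rot":[0,0,0],"offset":[0.1,-0.3,7.5],"gripper":1}
    - {"rot":[0,0,0],"offset":[0.1,-0.3,7.5],"gripper":1}
    - {"rot":[0,0,0],"offset":[0.1,-0.3,7.5],"gripper":0.3}
    - {"rot":[0,0,0],"offset":[0.1,-0.3,7.5],"gripper":0.3}

```text
time_s: 21.55
position: [0.6259, -0.0151, 0.0816]
tcp_rot: [[0.974, -0.226, 0.002], [-0.226, -0.974, -0.0], [0.002, -0.0, -1.0]]
force: [-0.3, 0.0, 0.1]
opening: 0.669
```

arm_command:
  targets:
    - {"rot":[0,0,0],"offset":[0,0,0],"gripper":0.3}
    - {"rot":[0,0,0],"offset":[0,0,0],"gripper":0.3}
    - {"rot":[0,0,0],"offset":[0,0,-4],"gripper":0.3}
    - {"rot":[0,0,0],"offset":[0,0,-8],"gripper":0}
    - {"rot":[0,0,0],"offset":[0,0,-11],"gripper":0}
    - {"rot":[0,0,0],"offset":[0,0,-11],"gripper":0}

```text
time_s: 22.15
position: [0.6281, -0.0153, 0.1955]
tcp_rot: [[0.974, -0.226, 0.01], [-0.226, -0.974, -0.002], [0.01, -0.0, -1.0]]
force: [0.3, -1.1, -0.5]
opening: 0.889
```

```bash
python3 - <<'E'
from h import *
go([.4666,.1178,.19],-13)
E
```

```text
off [-18.74  -9.33   0.36] rot [-0.  -0.6 -0. ] t 22.15 [ 0.6281 -0.0153  0.1955] open 0.889
```

arm_command:
  targets:
    - {"rot":[0,0,0],"offset":[-4,-2,0],"gripper":0}
    - {"rot":[0,0,0],"offset":[-8,-4,0],"gripper":0}
    - {"rot":[0,0,0],"offset":[-12,-6,0],"gripper":0}
    - {"rot":[0,0,0],"offset":[-16,-8,0],"gripper":0}
    - {"rot":[0,0,0],"offset":[-18.6,-9.3,0],"gripper":0}
    - {"rot":[0,0,0],"offset":[-18.6,-9.3,0],"gripper":0}
    - {"rot":[0,0,0],"offset":[-18.6,-9.3,0],"gripper":0}

```text
time_s: 22.85
position: [0.4649, 0.118, 0.1901]
tcp_rot: [[0.974, -0.224, 0.0], [-0.224, -0.974, -0.0], [0.0, 0.0, -1.0]]
force: [0.7, -0.3, 0.4]
opening: 0.999
```

```bash
python3 - <<'E'
from h import *
go([.4666,.1175,.0745],-13); snap('wrist','w8');snap('side','s8')
a=cv2.imread('pics/w8.png');b=cv2.imread('pics/s8.png')
cv2.imwrite('pics/m8.png',np.hstack([cv2.resize(a,(480,360)),cv2.resize(b[200:380,370:510],(280,360))]))
E
```

```text
off [1.800e-01 1.000e-02 1.156e+01] rot [ 0. -0.  0.] t 22.85 [0.4649 0.118  0.1901] open 0.999
```

View pics/m8.png

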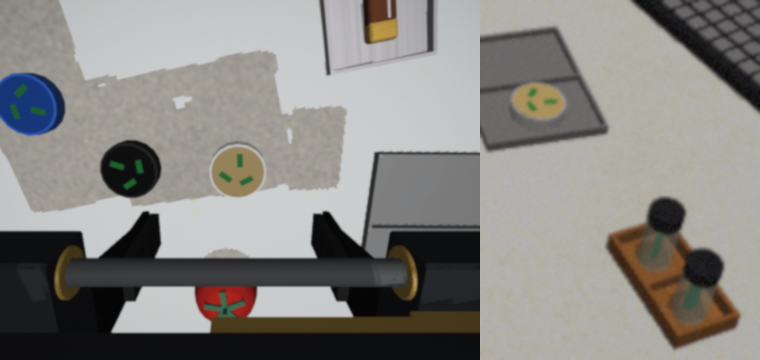

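Both vials stand upright in their own cells, and dish B lies flat in its bay. Dish A's top is at (317,228) in the full frame, and the black dish is at (174,226).

```bash
python3 - <<'E'
from h import *
p=atz('w8',317,228,.015);q=atz('w8',174,226,.015);print(p,q,np.linalg.norm(p-q))
go([(p[0]+.4666)/2,(p[1]+.1176)/2,.0748],-13)
E
```

```text
[0.46720347 0.1206483  0.015     ] [0.37485087 0.14341312 0.015     ] 0.09511697904425069
 off [-0.02 -0.2  11.55] rot [-0.  -0.1 -0.1] t 22.95 [0.4664 0.1172 0.1903] open 1.002
```

arm_command:
  targets:
    - {"rot":[0,0,0],"offset":[0.1,-0.2,4],"gripper":0.12}
    - {"rot":[0,0,0],"offset":[0.1,-0.2,8],"gripper":0.12}
    - {"rot":[0,0,0],"offset":[0.1,-0.2,11],"gripper":0.12}
    - {"rot":[0,0,0],"offset":[0.1,-0.2,11.5],"gripper":0.12}
    - {"rot":[0,0,0],"offset":[0.1,-0.2,11.5],"gripper":0.12}
    - {"rot":[0,0,0],"offset":[0.1,-0.2,11.5],"gripper":1}
    - {"rot":[0,0,0],"offset":[0.1,-0.2,11.5],"gripper":1}
    - {"rot":[0,0,0],"offset":[0.1,-0.2,11.5],"gripper":1}

```text
time_s: 23.75
position: [0.4673, 0.1194, 0.0767]
tcp_rot: [[0.974, -0.226, 0.003], [-0.226, -0.974, 0.0], [0.003, -0.001, -1.0]]
force: [0.8, -0.4, 0.6]
opening: 0.689
```

arm_command:
  targets:
    - {"rot":[0,0,0],"offset":[0,0,0],"gripper":1}
    - {"rot":[0,0,0],"offset":[0,0,0],"gripper":1}
    - {"rot":[0,0,0],"offset":[0,0,0],"gripper":1}
    - {"rot":[0,0,0],"offset":[0,0,0],"gripper":1}
    - {"rot":[0,0,0],"offset":[0,0,0],"gripper":1}

```text
time_s: 24.25
position: [0.4669, 0.1195, 0.0764]
tcp_rot: [[0.974, -0.226, 0.002], [-0.226, -0.974, 0.0], [0.002, -0.0, -1.0]]
force: [0.1, -0.3, 6.1]
opening: 0.586
```

arm_command:
  targets:
    - {"rot":[0,0,0],"offset":[0,0,-4],"gripper":1}
    - {"rot":[0,0,0],"offset":[0,0,-8],"gripper":1}
    - {"rot":[0,0,0],"offset":[0,0,-11],"gripper":1}
    - {"rot":[0,0,0],"offset":[0,0,-11],"gripper":1}
    - {"rot":[0,0,0],"offset":[0,0,-11],"gripper":1}

```text
time_s: 24.75
position: [0.4665, 0.1194, 0.1861]
tcp_rot: [[0.974, -0.226, 0.002], [-0.226, -0.974, 0.0], [0.002, -0.0, -1.0]]
force: [-0.9, 0.5, -0.3]
opening: 0.583
```

```bash
python3 - <<'E'
from h import *
go([.641,.056,.185],-13)
E
```

```text
off [18.43  2.24  0.14] rot [-0.  -0.1 -0. ] t 24.75 [0.4665 0.1194 0.1861] open 0.583
```

arm_command:
  targets:
    - {"rot":[0,0,0],"offset":[5,0.6,0],"gripper":1}
    - {"rot":[0,0,0],"offset":[10,1.2,0],"gripper":1}
    - {"rot":[0,0,0],"offset":[14,1.7,0],"gripper":1}
    - {"rot":[0,0,0],"offset":[17,2.1,0],"gripper":1}
    - {"rot":[0,0,0],"offset":[18.4,2.2,0],"gripper":1}
    - {"rot":[0,0,0],"offset":[18.4,2.2,0],"gripper":1}
    - {"rot":[0,0,0],"offset":[18.4,2.2,0],"gripper":1}
    - {"rot":[0,0,0],"offset":[18.4,2.2,0],"gripper":1}

```text
time_s: 25.55
position: [0.6388, 0.057, 0.1842]
tcp_rot: [[0.974, -0.225, -0.004], [-0.225, -0.974, 0.0], [-0.004, 0.0, -1.0]]
force: [0.7, 0.3, -0.2]
opening: 0.588
```

```bash
python3 - <<'E'
from h import *
go([.641,.056,.0795],-13)
E
```

```text
off [ 0.28  0.04 10.47] rot [ 0.   0.2 -0. ] t 25.55 [0.6388 0.057  0.1842] open 0.588
```

arm_command:
  targets:
    - {"rot":[0,0,0],"offset":[0.1,0,4],"gripper":1}
    - {"rot":[0,0,0],"offset":[0.1,0,7],"gripper":1}
    - {"rot":[0,0,0],"offset":[0.1,0,9.5],"gripper":1}
    - {"rot":[0,0,0],"offset":[0.1,0,10.6],"gripper":1}
    - {"rot":[0,0,0],"offset":[0.1,0,10.6],"gripper":1}
    - {"rot":[0,0,0],"offset":[0.1,0,10.6],"gripper":1}
    - {"rot":[0,0,0],"offset":[0.1,0,10.6],"gripper":0.3}
    - {"rot":[0,0,0],"offset":[0.1,0,10.6],"gripper":0.3}

```text
time_s: 26.35
position: [0.6421, 0.0563, 0.0803]
tcp_rot: [[0.974, -0.226, 0.002], [-0.226, -0.974, -0.0], [0.001, -0.0, -1.0]]
force: [-0.2, -0.4, 0.6]
opening: 0.672
```

arm_command:
  targets:
    - {"rot":[0,0,0],"offset":[0,0,0],"gripper":0.3}
    - {"rot":[0,0,0],"offset":[0,0,0],"gripper":0.3}
    - {"rot":[0,0,0],"offset":[0,0,-4],"gripper":0.3}
    - {"rot":[0,0,0],"offset":[0,0,-8],"gripper":0.3}
    - {"rot":[0,0,0],"offset":[0,0,-12],"gripper":0.3}
    - {"rot":[0,0,0],"offset":[0,0,-15],"gripper":0.3}
    - {"rot":[0,0,0],"offset":[0,0,-15],"gripper":0.3}

```text
time_s: 27.05
position: [0.6445, 0.056, 0.235]
tcp_rot: [[0.974, -0.226, 0.011], [-0.226, -0.974, -0.001], [0.011, -0.002, -1.0]]
force: [0.8, -0.6, -0.0]
opening: 0.698
```

arm_command:
  targets:
    - {"rot":[0,0,0],"offset":[-8,-36,0],"gripper":0.3}
    - {"rot":[0,0,0],"offset":[-8,-36,0],"gripper":0.3}
    - {"rot":[0,0,0],"offset":[-8,-36,0],"gripper":0.3}
    - {"rot":[0,0,0],"offset":[-8,-36,0],"gripper":0.3}
    - {"rot":[0,0,0],"offset":[-8,-36,0],"gripper":0.3}
    - {"rot":[0,0,0],"offset":[-8,-36,0],"gripper":0.3}
    - {"rot":[0,0,0],"offset":[-8,-36,0],"gripper":0.3}
    - {"rot":[0,0,0],"offset":[-8,-36,0],"gripper":0.3}

```text
time_s: 27.85
position: [0.6431, 0.4301, 0.2276]
tcp_rot: [[0.975, -0.221, -0.002], [-0.221, -0.975, 0.001], [-0.002, -0.001, -1.0]]
force: [-1.1, -0.9, 0.2]
opening: 0.701
```

```bash
python3 - <<'E'
from h import *
snap('top','t9'); snap('side','s9')
a=cv2.imread('pics/t9.png');b=cv2.imread('pics/s9.png')
cv2.imwrite('pics/m9.png',np.vstack([cv2.resize(a[140:300,160:480],(800,400),interpolation=3)]))
cv2.imwrite('pics/n9.png',cv2.resize(b[145:395,270:520],(600,600),interpolation=3))
print(bot.read_state()['position'],bot.read_state()['time_s'])
E
```

```text
[0.64329264 0.42855581 0.22735091] 27.95
```

View pics/m9.png

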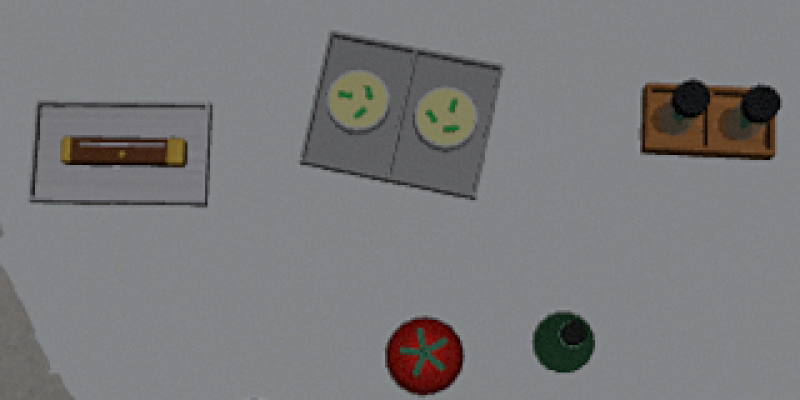

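View pics/n9.png

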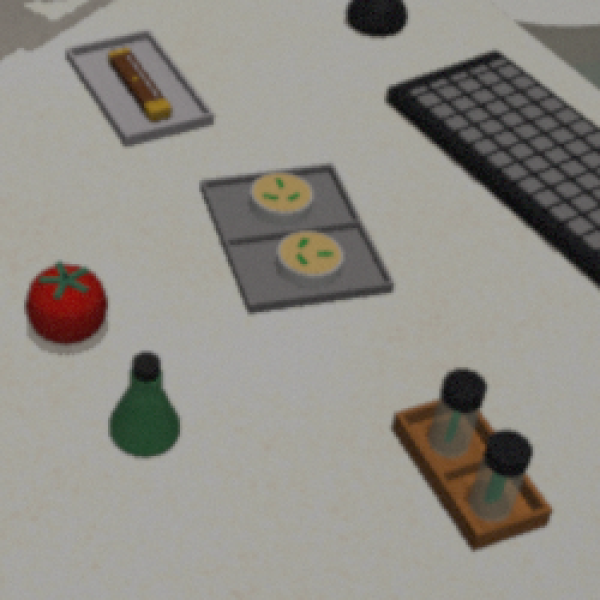

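The top view shows the dishes at (358,100) and (446,118), the vial caps at (691,98) and (762,104), and the knife centred at (124,151). Flask and tomato look unmoved. I check the numbers in the tray frames.

```bash
python3 - <<'E'
from h import *
T=lambda u,v:('t9',u/2.5+160,v/2.5+140); S=lambda u,v:('s9',u/2.4+270,v/2.4+145)
def fr(P,c,yaw):
    y=np.radians(yaw);d=P[:2]-c[:2];return (np.array([d[0]*np.cos(y)+d[1]*np.sin(y),-d[0]*np.sin(y)+d[1]*np.cos(y)])*1000).round(1)
tr=np.mean([atz(*T(*p),.01) for p in((331,32),(502,67),(476,198),(301,163))],0)
rk=np.mean([atz(*T(*p),.018) for p in((644,83),(776,89),(775,157),(641,152))],0)
kt=np.mean([atz(*T(*p),.012) for p in((38,102),(211,104),(207,206),(31,202))],0)
for p in((358,100),(446,118)):print('dish',fr(atz(*T(*p),.018),tr,-13))
for p in((691,97),(762,103)):print('vial',fr(atz(*T(*p),.066),rk,-5))
print('knife',fr(atz(*T(124,151),.017),kt,-2.3))
# side view, same frames from side corners
tr=np.mean([atz(*S(*p),.01) for p in((332,166),(392,288),(251,311),(202,183))],0)
rk=np.mean([atz(*S(*p),.018) for p in((466,372),(551,508),(473,539),(394,413))],0)
for p in((281,192),(310,254)):print('dish s',fr(atz(*S(*p),.018),tr,-13))
for p in((463,383),(509,446)):print('vial s',fr(atz(*S(*p),.066),rk,-5))
print('tri',[tri(T(*a),S(*b)).round(3) for a,b in(((358,100),(281,192)),((446,118),(310,254)),((691,97),(463,383)),((762,103),(509,446)))])
for k,a,b in(('flask',(574,330),(147,360)),('tom',(424,352),(65,272))):print(k,tri(T(*a),S(*b)).round(4))
E
```

```text
dish [ 2.2 37.6]
dish [  1.6 -36.4]
vial [ 1.8 26.1]
vial [  0.3 -28.8]
knife [ 0.4 -3.2]
dish s [ 2.  42.2]
dish s [  2.  -33.2]
vial s [-1.5 23.4]
vial s [ -1.7 -31.3]
tri [array([0.643, 0.055, 0.017]), array([ 0.627, -0.017,  0.015]), array([ 0.623, -0.207,  0.064]), array([ 0.617, -0.262,  0.064])]
flask [ 0.4417 -0.1063  0.0694]
tom [0.43   0.0059 0.0554]
```

All are well inside tolerance, and the arm is clear of everything.

```bash
python3 -c "
from h import *
print(ticket.hand_in())"
```

```text
the job is handed in; nothing more can be done
None
```

I placed all five items and handed the job in at about 28 s of the 128 s allowed. The hand-in gives no verdict, so the results below rest on my own last camera checks. The arm stood about 0.17 m from the knife tray, raised and touching nothing.

| Item | Top view, from the place's centre | Limit |
|---|---|---|
| Vials | within 2 mm in x and 4 mm in y | 13 mm |
| Dishes | about 2 mm in x and 1 mm in y | 32 mm in x, 13 mm in y |
| Knife | within 4 mm | 34 mm in x, 32 mm in y |

- **Posture:** both vials stand upright in separate cells. The dishes lie flat and right way up in separate bays, and the knife lies flat in the steel tray.
- **Heights:** triangulated tops of the vials and dishes came within about 3 mm of what resting on the floors requires. I did not triangulate the knife's height after placing it.
- **Flask and tomato:** the flask's measured shift is about 2 mm, which is within measuring error. The tomato shows no sideways shift; its height read 8 mm differently because I picked a different point on it.
- **Disagreements:** the side view put dish and vial y positions 3–5 mm away from the top view, about as much as the two views disagreed at the start. By that reading the largest offset is about 6 mm, still well inside the limits.

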